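Press the crept-up cask bungs home in order

TASK

The bungs on the three little oak casks have crept up. With a fingertip, press each bung down gently, as it would split under a hard shove, until it is fully home on its cask: the red one first, then the yellow, then the blue. Do not pick anything up, and leave the casks and the bottle, tumbler, spare bung and mallet around them where they are.

Things in the scene. Friction and masses are not known exactly. Their poses are not given: they have to be found in the camera images.
- bung_red (a joint): How far the red bung has been pushed down, in m: 0 = its rim 12 mm above its seat, 0.012 = fully home, rim flat on the seat (a stop). It starts between 0 and 0.002. It slides straight down only, cannot be pulled out, resists with about 4 N of friction all the way and stays where it is left. About 10 N is a good firm press; over 30 N would split it.
- bung_red_top (a point): Centre of the flat top of the red bung. Bung: a 38 mm rim disc with a soft round crown, 34 mm diameter, on it; top 14 mm above the rim's underside. The top is about 194 mm above the bench when the bung is up at 0 and 182 mm when fully home. The crown is springy: it squashes about 1 mm per 5 N pressed (4 mm at most) and springs back.
- cask_red: Oak cask carrying the red bung, lying on a dark wooden saddle, about 3 kg, loose on the bench; 180 mm long along its x, 150 mm diameter. Origin: on the bench under its middle, z up. The bung sits straight above the origin on a raised boss (48 mm diameter); the boss's top, the bung's seat, is 168 mm up. The casks stand side by side in any order, about 0.26 m apart in y; yaw varies.
- bung_yellow (a joint): How far the yellow bung has been pushed down, in m: 0 = its rim 12 mm above its seat, 0.012 = fully home, rim flat on the seat (a stop). It starts between 0 and 0.002. It slides straight down only, cannot be pulled out, resists with about 4 N of friction all the way and stays where it is left. About 10 N is a good firm press; over 30 N would split it.
- bung_yellow_top (a point): Centre of the flat top of the yellow bung. Bung: a 38 mm rim disc with a soft round crown, 34 mm diameter, on it; top 14 mm above the rim's underside. The top is about 194 mm above the bench when the bung is up at 0 and 182 mm when fully home. The crown is springy: it squashes about 1 mm per 5 N pressed (4 mm at most) and springs back.
- cask_yellow: Oak cask carrying the yellow bung, lying on a dark wooden saddle, about 3 kg, loose on the bench; 180 mm long along its x, 150 mm diameter. Origin: on the bench under its middle, z up. The bung sits straight above the origin on a raised boss (48 mm diameter); the boss's top, the bung's seat, is 168 mm up. The casks stand side by side in any order, about 0.26 m apart in y; yaw varies.
- bung_blue (a joint): How far the blue bung has been pushed down, in m: 0 = its rim 12 mm above its seat, 0.012 = fully home, rim flat on the seat (a stop). It starts between 0 and 0.002. It slides straight down only, cannot be pulled out, resists with about 4 N of friction all the way and stays where it is left. About 10 N is a good firm press; over 30 N would split it.
- bung_blue_top (a point): Centre of the flat top of the blue bung. Bung: a 38 mm rim disc with a soft round crown, 34 mm diameter, on it; top 14 mm above the rim's underside. The top is about 194 mm above the bench when the bung is up at 0 and 182 mm when fully home. The crown is springy: it squashes about 1 mm per 5 N pressed (4 mm at most) and springs back.
- cask_blue: Oak cask carrying the blue bung, lying on a dark wooden saddle, about 3 kg, loose on the bench; 180 mm long along its x, 150 mm diameter. Origin: on the bench under its middle, z up. The bung sits straight above the origin on a raised boss (48 mm diameter); the boss's top, the bung's seat, is 168 mm up. The casks stand side by side in any order, about 0.26 m apart in y; yaw varies.
- sample_bottle: Bystander: loose green glass sample bottle, 48 mm diameter, 150 mm tall, standing between two casks. Origin: centre of its underside.
- tumbler: Bystander: loose clear tasting tumbler, 54 mm diameter, 80 mm tall, standing between two casks. Origin: centre of its underside.
- spare_bung: Bystander: loose white spare bung, 40 mm diameter, 34 mm tall, standing on the bench on the robot's side of the casks. Origin: centre of its underside.
- mallet: Bystander: loose rubber mallet with wooden handle, 260 mm long, lying flat on the bench to the robot's right. Not needed.

How it is judged (in metres and radians):
On the way, in this order (a step that is already met when the one before it is completed fails the run):
1. the red bung is pressed home (at least 8.5 of its 12 mm) by the fingers (value of joint bung_red above 0.0085 m and contact force between the fingers and bung_red above 0.3 N), for 0.02 s.
2. the yellow bung is pressed home (at least 8.5 of its 12 mm) by the fingers (value of joint bung_yellow above 0.0085 m and contact force between the fingers and bung_yellow above 0.3 N), for 0.02 s.
3. the blue bung is pressed home (at least 8.5 of its 12 mm) by the fingers (value of joint bung_blue above 0.0085 m and contact force between the fingers and bung_blue above 0.3 N), for 0.02 s.
At the end, for the whole second after the job is handed in: All three bungs are at least 8.5 mm down of 12 mm; each cask is within 15 mm and each bystander within 20 mm of where it started, all at rest (value of joint each of bung_red, bung_yellow, bung_blue above 0.0085 m and not (distance of cask_red from where it was at the start of the episode above 0.015 m) and not (distance of cask_yellow from where it was at the start of the episode above 0.015 m) and not (distance of cask_blue from where it was at the start of the episode above 0.015 m) and not (distance of sample_bottle from where it was at the start of the episode above 0.02 m) and not (distance of tumbler from where it was at the start of the episode above 0.02 m) and not (distance of spare_bung from where it was at the start of the episode above 0.02 m) and not (distance of mallet from where it was at the start of the episode above 0.02 m) and linear speed of each of cask_red, cask_yellow, cask_blue below 0.02 m/s); the robot touches nothing.
It fails at once if the yellow or blue bung is pushed before the one ahead of it is home ((value of joint bung_yellow above 0.005 m and value of joint bung_red below 0.008 m) or (value of joint bung_blue above 0.005 m and value of joint bung_yellow below 0.008 m) or (value of joint bung_blue above 0.005 m and value of joint bung_red below 0.008 m)).
It fails at once if a bung is pressed harder than 30 N (contact force between any of the arm, the fingers and bung_red above 30 N or contact force between any of the arm, the fingers and bung_yellow above 30 N or contact force between any of the arm, the fingers and bung_blue above 30 N).
It fails at once if a cask is shifted or lifted more than 15 mm (distance of any of cask_red, cask_yellow, cask_blue from where it was at the start of the episode above 0.015 m).
It fails at once if the bottle, tumbler, spare bung or mallet is moved or lifted more than 20 mm, or the bottle or tumbler tipped (distance of any of sample_bottle, tumbler, spare_bung, mallet from where it was at the start of the episode above 0.02 m or angle between any of sample_bottle, tumbler's own z axis and vertical above 0.35 rad).
It also fails if it takes over 45 s, if anything falls off the work surface, if the arm or the gripper's body presses on something with over 40 N, if the wrist force passes 120 N, or if a joint passes its speed limit or range.

ROBOT

A 6-joint arm with a two-finger parallel gripper is mounted at the origin on the work surface. World frame = base frame: x ahead of the robot, y to its left, z up, the work surface at z = 0. Lengths are in m, angles in degrees, forces in N, time in s.
With the tool pointing down it reaches from about 0.275 to 0.85 m from the base axis. Payload 5.2 kg.
Tool frame: the origin (TCP) lies at the very end of the fingers, on their centre line; the grasp point (between the pads) lies 19 mm behind it; z points along the fingers, y is the line along which they close (so a half turn about z gives the same grasp; the last joint's range is limited). The gripper opens to 85 mm and grips with 20 to 120 N. Pads are 22 mm wide; open, the fingers measure 114 mm over their backs; the gripper's body (76 mm by 85 mm) begins 54 mm behind the grasp point. The pads swing forward as they close: fully open they stand 13 mm farther back than shut.
Start: joints at [-75.676, 14.817, 87.949, -0, 77.235, -11.62], TCP at [0.241, -0.495, 0.231] pointing down, gripper open.
Joint ranges: [-179.93, 179.93], [-52.35, 119.4], [10.71, 147.94], [-69.91, 249.91], [12.55, 155.21], [-178.61, 178.61]. Speed limits (degrees/s): [147.25, 147.25, 180, 180, 180, 180].

INTERFACE

Orientations are given as [roll, pitch, yaw] about the fixed x, y, z axes, in that order (R = Rz(yaw) Ry(pitch) Rx(roll)).
In Python, from cell import robot gives the robot as it stands.
- The arm moves only by the tool carry_out, never from a script. Its argument "commands" is a list of rows, each an object with "offset": the shift along the tool's x, y, z in mm, a list of three; "yaw": the turn about the tool's z in rad. A call has 1 to 5 rows; each row is the pose to reach, as a shift and turn from the pose commanded when the call began, along the tool's axes at that moment; what a row does not reach only later rows make up. A row lasts 1/12 s, in which the tool goes at most 41.7 mm and 7.16 degrees, less where a joint would pass 70% of its speed; a pose out of reach is approached as far as the arm can. A call with a gripper value outside its range is refused whole. "hand" is the gripper's target within -1 to 1 (shut at 1, half-way at 0, fully open at -1), set as the call begins (left out, the last holds). The fingers move at their own pace and stop on an object; "newtons" is the grip in N (left out, the last holds). Time passes only in rows, so rows that repeat a pose let the fingers close. It gives the time, the measured TCP pose, the force, the opening and the grip force at its end, in the units of the state.
- robot.state(): the state, without advancing time (a new reading comes with each control period).
- robot.read_camera(name): name is "scene" or "top" or "wrist"; returns (picture, depth): 480x640x3 uint8, blue, green, red; 480x640 float32, m along the optical axis (not along the pixel's ray), 0 where there is no reading.
- robot.get_calibration(name): a dict with "vertical_fov" (degrees; the focal length in pixels is half the picture's height over the tangent of half this angle, whatever the lens; pixels are square), "cx", "cy" (the principal point, pixels), "k1" (the pictures are not rectified: a ray, as slopes to the right and down, at radius r is drawn at 1 + k1 r^2 times it, then the intrinsics apply), "rvec" (rotation vector, rad) and "tvec" (3), from world to camera coordinates, as OpenCV has them. Camera axes: x right, y down, z forward; pixel columns grow to the right and rows downward; lengths in m; the calibration is good to about 2 mm. A picture is of the moment at which its call begins: read the wrist's pose just before it. get_calibration takes no time and is no camera call; for the wrist camera it gives the pose at the moment of the call.
- robot.sign_off(): hands the job in; it is judged then, once.
The state is a dict: "t": time; "joint_pos": joint angles; "qd": joint speeds; "joint_torque": joint torques, N m; "ee_pos": TCP position; "tool_rot": TCP orientation; "ft_force": force on the tool from outside, world axes, zero at the start; "torque": the same for the moment, N m; "opening": finger opening in m; "grip_force": force on a finger pad.
Only numpy, scipy, OpenCV 4.12 (cv2) and the standard library are available. Lean on these libraries where they do the work, as an engineer would, in place of code of your own. Each camera call takes 0.05 s, during which the arm holds its last target. There are 200 camera calls.

## Working session

There is one attempt and no reset: what is moved stays moved. The work goes in short steps, Python scripts to look and compute and a tool call to move; the robot and the scene stay as the last step left them, time stands still between calls to the robot, and variables do not carry over. Pictures are saved under pics/ and viewed, at most 10 in all, crops included, and the job is handed in when it is done.

Besides the shell and the picture viewer there is one more tool, called by a JSON object that holds its "name" and its "arguments". carry_out: Moves the arm, as the interface text tells. Its arguments: {"type":"object","properties":{"commands":{"type":"array","items":{"type":"object","properties":{"offset":{"type":"array","items":{"type":"number"}},"yaw":{"type":"number"}}}},"hand":{"type":"number"},"newtons":{"type":"number"}},"required":["commands"]}

```bash
mkdir -p pics; cat > h.py <<'E'
import numpy as np, cv2
from cell import robot
def look(n):
    c=robot.get_calibration(n); p,d=robot.read_camera(n); return c,p,d
def world(c,d,u,v):
    u=np.asarray(u,float);v=np.asarray(v,float)
    f=240/np.tan(np.radians(c["vertical_fov"])/2)
    K=np.array([[f,0,c["cx"]],[0,f,c["cy"]],[0,0,1]])
    n=cv2.undistortPoints(np.stack([u,v],-1).reshape(-1,1,2),K,np.array([c["k1"],0,0,0.]))[:,0]
    z=d[v.astype(int),u.astype(int)]
    P=np.c_[n,np.ones(len(n))]*z[:,None]
    R=cv2.Rodrigues(np.array(c["rvec"],float))[0]
    return (P-np.array(c["tvec"]).ravel())@R
E
python3 - <<'E'
from h import *
s=robot.state();print({k:np.round(s[k],3) for k in s})
for n in("top","scene"):
    c,p,d=look(n);cv2.imwrite(f"pics/{n}0.png",p);np.savez(f"{n}.npz",p=p,d=d)
    v,u=np.mgrid[0:480,0:640];v=v.ravel();u=u.ravel()
    W=world(c,d,u,v);hsv=cv2.cvtColor(p,cv2.COLOR_BGR2HSV).reshape(-1,3).astype(int)
    ok=(d.ravel()>0)&(W[:,2]>.17)&(W[:,2]<.21)&(hsv[:,1]>120)&(hsv[:,2]>60)
    for name,hs in(("red",(0,8)),("yellow",(22,38)),("blue",(98,130))):
        m=ok&(((hsv[:,0]>=hs[0])&(hsv[:,0]<=hs[1]))|((name=="red")&(hsv[:,0]>172)))
        if m.sum()>5: print(n,name,m.sum(),np.median(W[m],0).round(4),W[m].min(0).round(3),W[m].max(0).round(3),np.median(u[m]),np.median(v[m]))
E
```

```text
{'t': np.float64(0.0), 'joint_pos': array([-75.675,  14.86 ,  88.011,  -0.   ,  77.235, -11.618]), 'qd': array([ 0.089, -0.076,  0.028, -0.066, -0.063, -0.001]), 'joint_torque': array([-3.0000e-03, -4.4604e+01, -2.9058e+01, -1.0000e-03,  1.2000e-02,
        0.0000e+00]), 'ee_pos': array([ 0.241, -0.494,  0.23 ]), 'tool_rot': array([-1.79897e+02, -2.10000e-02,  2.59430e+01]), 'ft_force': array([-0.088,  0.01 , -0.161]), 'torque': array([ 0.012, -0.026,  0.062]), 'grip_force': np.float64(0.0), 'opening': np.float64(0.086)}
top red 236 [ 0.4819 -0.2674  0.1937] [ 0.466 -0.287  0.17 ] [ 0.5   -0.251  0.2  ] 398.0 231.0
top yellow 228 [0.5894 0.2565 0.1931] [0.574 0.242 0.17 ] [0.61  0.274 0.199] 155.0 190.0
top blue 205 [0.5516 0.0068 0.1944] [ 0.536 -0.008  0.181] [0.568 0.024 0.2  ] 269.0 203.0
scene red 325 [ 0.4857 -0.2658  0.1929] [ 0.466 -0.286  0.171] [ 0.503 -0.25   0.198] 263.0 164.0
scene yellow 481 [0.5936 0.2571 0.1928] [0.575 0.24  0.171] [0.611 0.28  0.198] 413.0 442.0
scene blue 352 [0.5557 0.0091 0.1935] [ 0.538 -0.01   0.183] [0.572 0.026 0.198] 330.0 303.0
```

View pics/top0.png

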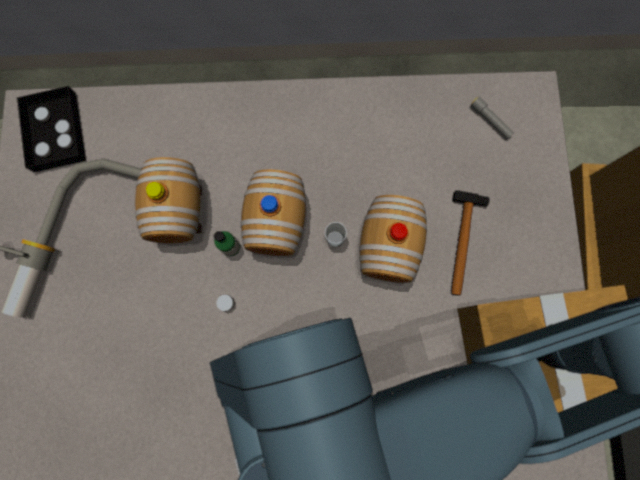

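View pics/scene0.png

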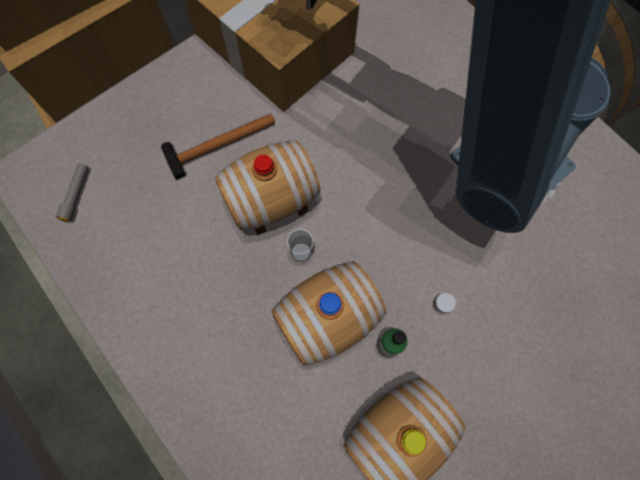

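The top view shows red at (398,231), blue at (269,203) and yellow at (155,190). The tumbler stands between red and blue and the bottle between blue and yellow, with a swan-neck item left of yellow. Both cameras agree to about 4 mm, and the heights match the stated 194 mm. Next I check the height of the swan-neck and work out the first move.

```bash
cat >> h.py <<'E'
from scipy.spatial.transform import Rotation as Ro
T={"red":(.484,-.2666),"blue":(.5537,.008),"yellow":(.5915,.2568)}
def togo(name,z):
    s=robot.state();R=Ro.from_euler("xyz",s["tool_rot"],degrees=True)
    o=R.inv().apply(np.r_[T[name],z]-s["ee_pos"])*1000
    print(name,"t",round(float(s["t"]),2),"pos",np.round(s["ee_pos"],4),"offset mm",o.round(1),"F",np.round(s["ft_force"],2))
E
python3 - <<'E'
from h import *
z=np.load("top.npz");c=robot.get_calibration("top")
v,u=np.mgrid[80:320,0:138];print("swan",np.percentile(world(c,z["d"],u.ravel(),v.ravel())[:,2],[50,95,99,100]).round(3))
togo("red",.23)
E
```

```text
swan [1.000e-03 5.300e-02 8.400e-02 1.198e+00]
red t 0.1 pos [ 0.2405 -0.4941  0.2306] offset mm [318.5 -98.1   0.8] F [ 0.64 -0.47  0.7 ]
```

{"name": "carry_out", "arguments": {"commands": [{"offset": [38, -12, 0]}, {"offset": [76, -24, 0]}, {"offset": [114, -36, 0]}, {"offset": [152, -47, 0]}, {"offset": [190, -59, 0]}], "hand": 1}}

```text
invalid input
```

{"name": "carry_out", "arguments": {"commands": [{"offset": [38, -12, 0]}, {"offset": [76, -24, 0]}, {"offset": [105, -33, 0]}, {"offset": [121, -38, 0]}, {"offset": [121, -38, 0]}]}}

```text
invalid input
```

```bash
python3 - <<'E'
from h import *
togo("red",.198); print(robot.state()["opening"])
c,p,d=look("wrist");cv2.imwrite("pics/w1.png",p)
togo("red",.198)
E
```

```text
red t 0.1 pos [ 0.2405 -0.4941  0.2306] offset mm [318.5 -98.   32.8] F [ 0.64 -0.47  0.7 ]
0.08539738222564243
red t 0.15 pos [ 0.2406 -0.4942  0.2307] offset mm [318.5 -98.1  32.9] F [-0.52  0.16  0.34]
```

View pics/w1.png

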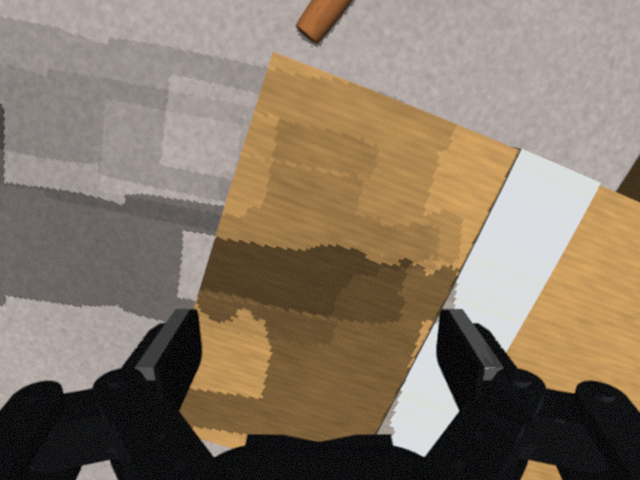

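Both calls were refused and the arm hasn't moved: the wrist view shows only the open fingers over a carton. The missing yaw is the likely cause, so I'll include it.

{"name": "carry_out", "arguments": {"commands": [{"offset": [38, -12, 0], "yaw": 0}, {"offset": [76, -24, 0], "yaw": 0}, {"offset": [114, -36, 0], "yaw": 0}, {"offset": [152, -47, 0], "yaw": 0}, {"offset": [190, -59, 0], "yaw": 0}], "hand": 1}}

```text
t: 0.57
ee_pos: [0.3866, -0.357, 0.2311]
tool_rot: [-180.0, 0.0, 25.9]
ft_force: [0.2, -1.8, -0.5]
opening: 0.0256
grip_force: 0.0
```

{"name": "carry_out", "arguments": {"commands": [{"offset": [38, -12, 0], "yaw": 0}, {"offset": [76, -24, 0], "yaw": 0}, {"offset": [105, -33, 0], "yaw": 0}, {"offset": [128, -39, 0], "yaw": 0}, {"offset": [128, -39, 0], "yaw": 0}]}}

```text
t: 0.98
ee_pos: [0.4865, -0.2638, 0.231]
tool_rot: [-179.9, -0.1, 26.2]
ft_force: [-0.4, -0.3, -0.4]
opening: 0.0001
grip_force: 0.0
```

```bash
python3 - <<'E'
from h import *
togo("red",.198); print(robot.state()["opening"])
c,p,d=look("wrist");cv2.imwrite("pics/w2.png",p)
v,u=np.mgrid[0:480,0:640];v=v.ravel();u=u.ravel()
W=world(c,d,u,v);h=cv2.cvtColor(p,cv2.COLOR_BGR2HSV).reshape(-1,3).astype(int)
m=((h[:,0]<8)|(h[:,0]>172))&(h[:,1]>150)&(h[:,2]>60)&(W[:,2]>.185)&(W[:,2]<.2)
print(m.sum());print(W[m].mean(0),W[m].min(0),W[m].max(0))
togo("red",.198)
E
```

```text
red t 0.98 pos [ 0.4865 -0.2638  0.231 ] offset mm [-3.5  1.5 33. ] F [-0.35 -0.28 -0.37]
7.656350140921897e-05
3026
[ 0.48857456 -0.26573508  0.19274442] [ 0.46910254 -0.28618957  0.18500194] [ 0.50242453 -0.24934492  0.19565437]
red t 1.03 pos [ 0.4849 -0.2654  0.2309] offset mm [-1.4  0.7 32.9] F [-0.09 -0.76  0.01]
```

View pics/w2.png

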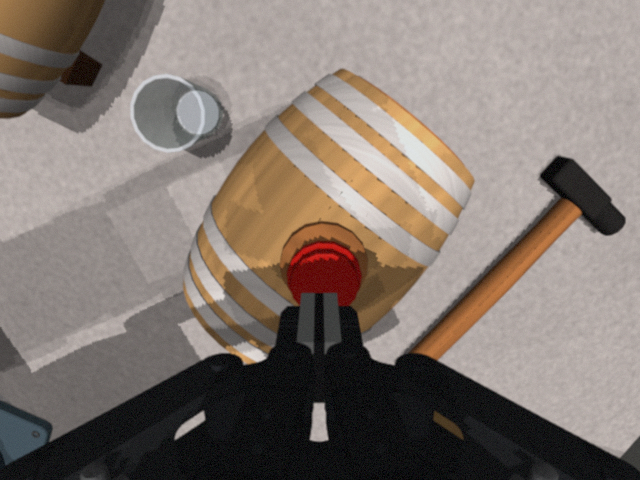

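The wrist view shows the shut fingertips directly over the red bung at (324,280). Its measured centre (0.486,-0.268) is within 3 mm of the TCP. I'll descend to just above it, then press slowly.

{"name": "carry_out", "arguments": {"commands": [{"offset": [0, 1, 15], "yaw": 0}, {"offset": [0, 1, 28], "yaw": 0}, {"offset": [0, 1, 33], "yaw": 0}, {"offset": [0, 1, 36], "yaw": 0}, {"offset": [0, 1, 39], "yaw": 0}]}}

```text
t: 1.45
ee_pos: [0.4835, -0.2688, 0.1923]
tool_rot: [-180.0, 0.0, 25.9]
ft_force: [-3.7, 0.7, 4.9]
opening: -0.0001
grip_force: 2.0
```

{"name": "carry_out", "arguments": {"commands": [{"offset": [0, 0, 2.5], "yaw": 0}, {"offset": [0, 0, 5], "yaw": 0}, {"offset": [0, 0, 7], "yaw": 0}, {"offset": [0, 0, 9], "yaw": 0}, {"offset": [0, 0, 9], "yaw": 0}]}}

```text
t: 1.87
ee_pos: [0.4842, -0.2687, 0.1834]
tool_rot: [179.9, 0.0, 25.9]
ft_force: [-3.2, -0.5, 2.9]
opening: 0.0001
grip_force: 1.6
```

{"name": "carry_out", "arguments": {"commands": [{"offset": [0, 0, 1], "yaw": 0}, {"offset": [0, 0, 2], "yaw": 0}, {"offset": [0, 0, 2], "yaw": 0}]}}

```text
t: 2.12
ee_pos: [0.4844, -0.2686, 0.1813]
tool_rot: [179.9, -0.0, 25.9]
ft_force: [-1.5, -1.6, 3.8]
opening: -0.0
grip_force: 1.7
```

{"name": "carry_out", "arguments": {"commands": [{"offset": [0, 0, 1], "yaw": 0}, {"offset": [0, 0, 1.7], "yaw": 0}, {"offset": [0, 0, 1.7], "yaw": 0}]}}

```text
t: 2.37
ee_pos: [0.4844, -0.2686, 0.1803]
tool_rot: [179.9, -0.0, 25.9]
ft_force: [-2.9, -1.4, 8.4]
opening: -0.0001
grip_force: 4.1
```

The force rose to 8.4 N at z = 0.1803, which fits the 182 mm home height with 1.7 mm of squash, so red is home. I'll lift and verify while moving to yellow.

{"name": "carry_out", "arguments": {"commands": [{"offset": [0, 0, -20], "yaw": 0}, {"offset": [0, 0, -50], "yaw": 0}, {"offset": [0, 0, -70], "yaw": 0}, {"offset": [0, 0, -70], "yaw": 0}]}}

```text
t: 2.7
ee_pos: [0.4864, -0.2691, 0.2539]
tool_rot: [179.6, -0.2, 26.0]
ft_force: [0.7, -0.6, 0.9]
opening: 0.0002
grip_force: 0.0
```

```bash
python3 - <<'E'
from h import *
c,p,d=look("wrist")
v,u=np.mgrid[0:480,0:640];v=v.ravel();u=u.ravel()
W=world(c,d,u,v);h=cv2.cvtColor(p,cv2.COLOR_BGR2HSV).reshape(-1,3).astype(int)
m=((h[:,0]<8)|(h[:,0]>172))&(h[:,1]>150)&(h[:,2]>60)&(W[:,2]>.165)&(W[:,2]<.2)
print(m.sum(),np.median(W[m],0),W[m].min(0),W[m].max(0))
togo("yellow",.25)
E
```

```text
3227 [ 0.4865587  -0.26645236  0.18183982] [ 0.46729635 -0.28741111  0.16714767] [ 0.50246335 -0.24897342  0.18421521]
yellow t 2.75 pos [ 0.4856 -0.2685  0.2516] offset mm [ 325.2 -425.9    0.9] F [-0.19  0.7  -0.37]
```

{"name": "carry_out", "arguments": {"commands": [{"offset": [23, -30, 0], "yaw": 0}, {"offset": [46, -60, 0], "yaw": 0}, {"offset": [69, -90, 0], "yaw": 0}, {"offset": [92, -120, 0], "yaw": 0}, {"offset": [115, -150, 0], "yaw": 0}]}}

```text
t: 3.17
ee_pos: [0.5214, -0.0807, 0.2478]
tool_rot: [-179.8, 0.1, 25.9]
ft_force: [-0.2, -0.4, -0.2]
opening: -0.0003
grip_force: 0.0
```

{"name": "carry_out", "arguments": {"commands": [{"offset": [23, -30, 0], "yaw": 0}, {"offset": [46, -60, 0], "yaw": 0}, {"offset": [69, -90, 0], "yaw": 0}, {"offset": [92, -120, 0], "yaw": 0}, {"offset": [115, -150, 0], "yaw": 0}]}}

```text
t: 3.58
ee_pos: [0.559, 0.1046, 0.2478]
tool_rot: [-179.9, 0.1, 26.0]
ft_force: [-0.0, -1.3, -1.1]
opening: -0.0001
grip_force: 0.0
```

{"name": "carry_out", "arguments": {"commands": [{"offset": [23, -30, 0], "yaw": 0}, {"offset": [46, -60, 0], "yaw": 0}, {"offset": [69, -90, 0], "yaw": 0}, {"offset": [95, -125, 0], "yaw": 0}, {"offset": [95, -125, 0], "yaw": 0}]}}

```text
t: 4.0
ee_pos: [0.5895, 0.2634, 0.2468]
tool_rot: [-179.7, 0.1, 26.3]
ft_force: [-0.5, -0.1, 0.0]
opening: -0.0
grip_force: 0.0
```

```bash
cat >> h.py <<'E'
def wristbung(lo,hi):
    c,p,d=look("wrist")
    v,u=np.mgrid[0:480,0:640];v=v.ravel();u=u.ravel()
    W=world(c,d,u,v);h=cv2.cvtColor(p,cv2.COLOR_BGR2HSV).reshape(-1,3).astype(int)
    m=(h[:,0]>=lo)&(h[:,0]<=hi)&(h[:,1]>150)&(h[:,2]>60)&(W[:,2]>.165)&(W[:,2]<.2)
    print(m.sum(),np.median(W[m],0),W[m].min(0),W[m].max(0),"mid",(W[m].min(0)+W[m].max(0))/2)
E
python3 - <<'E'
from h import *
wristbung(22,38);togo("yellow",.199)
E
```

```text
3742 [0.59562804 0.26226117 0.19335074] [0.57659265 0.23879669 0.16696053] [0.61137193 0.2791721  0.19551302] mid [0.59398229 0.2589844  0.18123678]
yellow t 4.05 pos [0.5894 0.2606 0.2467] offset mm [ 0.4  4.5 47.7] F [-1.3  -0.86  0.14]
```

{"name": "carry_out", "arguments": {"commands": [{"offset": [2, 3, 20], "yaw": 0}, {"offset": [2, 3, 38], "yaw": 0}, {"offset": [2, 3, 48], "yaw": 0}, {"offset": [2, 3, 51], "yaw": 0}, {"offset": [2, 3, 54], "yaw": 0}]}}

```text
t: 4.47
ee_pos: [0.5931, 0.2536, 0.1946]
tool_rot: [-180.0, 0.1, 25.9]
ft_force: [0.0, 0.1, 1.0]
opening: -0.0001
grip_force: 0.0
```

{"name": "carry_out", "arguments": {"commands": [{"offset": [0, 0, 2.5], "yaw": 0}, {"offset": [0, 0, 5], "yaw": 0}, {"offset": [0, 0, 7], "yaw": 0}, {"offset": [0, 0, 9], "yaw": 0}, {"offset": [0, 0, 9], "yaw": 0}]}}

```text
t: 4.88
ee_pos: [0.5939, 0.254, 0.1871]
tool_rot: [180.0, -0.1, 25.9]
ft_force: [-1.9, -2.5, 3.2]
opening: -0.0001
grip_force: 1.7
```

{"name": "carry_out", "arguments": {"commands": [{"offset": [0, 0, 2], "yaw": 0}, {"offset": [0, 0, 4], "yaw": 0}, {"offset": [0, 0, 5.5], "yaw": 0}, {"offset": [0, 0, 5.5], "yaw": 0}]}}

```text
t: 5.22
ee_pos: [0.594, 0.2541, 0.1811]
tool_rot: [180.0, -0.0, 25.9]
ft_force: [-0.4, -2.9, 4.4]
opening: 0.0001
grip_force: 2.4
```

{"name": "carry_out", "arguments": {"commands": [{"offset": [0, 0, 1], "yaw": 0}, {"offset": [0, 0, 1.5], "yaw": 0}, {"offset": [0, 0, 1.5], "yaw": 0}]}}

```text
t: 5.47
ee_pos: [0.594, 0.2541, 0.1805]
tool_rot: [180.0, -0.1, 25.9]
ft_force: [-1.4, -4.2, 7.7]
opening: -0.0004
grip_force: 3.9
```

Yellow is at its stop (7.7 N at z = 0.1805). I'll lift and check.

{"name": "carry_out", "arguments": {"commands": [{"offset": [0, 0, -20], "yaw": 0}, {"offset": [0, 0, -50], "yaw": 0}, {"offset": [0, 0, -70], "yaw": 0}, {"offset": [0, 0, -70], "yaw": 0}]}}

```text
t: 5.8
ee_pos: [0.5957, 0.2556, 0.2544]
tool_rot: [180.0, -0.5, 26.0]
ft_force: [0.2, -0.2, 0.0]
opening: -0.0002
grip_force: 0.0
```

```bash
python3 - <<'E'
from h import *
wristbung(22,38);togo("blue",.25)
E
```

```text
3164 [0.5954905  0.26201714 0.18183188] [0.57640903 0.24265136 0.16792759] [0.61142961 0.27945199 0.1839218 ] mid [0.59391932 0.26105167 0.1759247 ]
blue t 5.85 pos [0.5948 0.2553 0.2519] offset mm [-145.2  204.4    1.2] F [-0.17  0.01  0.11]
```

{"name": "carry_out", "arguments": {"commands": [{"offset": [-21, 30, 0], "yaw": 0}, {"offset": [-42, 60, 0], "yaw": 0}, {"offset": [-63, 90, 0], "yaw": 0}, {"offset": [-84, 120, 0], "yaw": 0}, {"offset": [-105, 150, 0], "yaw": 0}]}}

```text
t: 6.27
ee_pos: [0.5634, 0.0727, 0.2475]
tool_rot: [-179.9, 0.1, 26.0]
ft_force: [1.5, -0.6, 0.4]
opening: -0.0003
grip_force: 0.0
```

{"name": "carry_out", "arguments": {"commands": [{"offset": [-20, 28, 0], "yaw": 0}, {"offset": [-40, 54, 0], "yaw": 0}, {"offset": [-40, 54, 0], "yaw": 0}, {"offset": [-40, 54, 0], "yaw": 0}]}}

```text
t: 6.6
ee_pos: [0.5517, 0.0062, 0.248]
tool_rot: [-179.9, 0.1, 25.7]
ft_force: [0.2, -0.0, -0.4]
opening: -0.0005
grip_force: 0.0
```

```bash
python3 - <<'E'
from h import *
wristbung(98,130);togo("blue",.199)
E
```

```text
3666 [0.55732452 0.01116554 0.19381157] [ 0.53835859 -0.00823414  0.18050987] [0.57298814 0.02832619 0.19627782] mid [0.55567336 0.01004602 0.18839385]
blue t 6.65 pos [0.5519 0.0074 0.2482] offset mm [ 1.9  0.4 49.2] F [-0.3   0.42 -0.16]
```

{"name": "carry_out", "arguments": {"commands": [{"offset": [3, 0, 20], "yaw": 0}, {"offset": [3, 0, 38], "yaw": 0}, {"offset": [3, 0, 49], "yaw": 0}, {"offset": [3, 0, 52], "yaw": 0}, {"offset": [3, 0, 55], "yaw": 0}]}}

```text
t: 7.07
ee_pos: [0.5549, 0.0099, 0.1938]
tool_rot: [-179.9, 0.1, 26.0]
ft_force: [-0.6, 0.7, 1.1]
opening: 0.0001
grip_force: 0.6
```

{"name": "carry_out", "arguments": {"commands": [{"offset": [0, 0, 2.5], "yaw": 0}, {"offset": [0, 0, 5], "yaw": 0}, {"offset": [0, 0, 7], "yaw": 0}, {"offset": [0, 0, 9], "yaw": 0}, {"offset": [0, 0, 9], "yaw": 0}]}}

```text
t: 7.48
ee_pos: [0.5557, 0.009, 0.186]
tool_rot: [180.0, -0.1, 25.9]
ft_force: [-0.1, 3.7, 2.7]
opening: 0.0001
grip_force: 1.6
```

{"name": "carry_out", "arguments": {"commands": [{"offset": [0, 0, 2], "yaw": 0}, {"offset": [0, 0, 4], "yaw": 0}, {"offset": [0, 0, 5], "yaw": 0}, {"offset": [0, 0, 5], "yaw": 0}]}}

```text
t: 7.82
ee_pos: [0.5557, 0.0088, 0.1809]
tool_rot: [180.0, -0.1, 25.9]
ft_force: [0.8, 2.7, 5.4]
opening: -0.0004
grip_force: 2.8
```

{"name": "carry_out", "arguments": {"commands": [{"offset": [0, 0, 1], "yaw": 0}, {"offset": [0, 0, 1.5], "yaw": 0}, {"offset": [0, 0, 1.5], "yaw": 0}]}}

```text
t: 8.07
ee_pos: [0.5557, 0.0088, 0.1801]
tool_rot: [180.0, -0.1, 25.9]
ft_force: [-1.0, 2.7, 8.9]
opening: -0.0
grip_force: 4.7
```

{"name": "carry_out", "arguments": {"commands": [{"offset": [0, 0, -20], "yaw": 0}, {"offset": [0, 0, -50], "yaw": 0}, {"offset": [0, 0, -75], "yaw": 0}, {"offset": [0, 0, -75], "yaw": 0}, {"offset": [0, 0, -75], "yaw": 0}]}}

```text
t: 8.48
ee_pos: [0.5559, 0.0079, 0.2551]
tool_rot: [179.9, -0.1, 25.9]
ft_force: [-0.6, 0.4, -0.8]
opening: 0.0002
grip_force: 0.0
```

```bash
python3 - <<'E'
from h import *
wristbung(98,130)
c,p,d=look("scene");cv2.imwrite("pics/end.png",p)
E
```

```text
3068 [0.55705649 0.01103661 0.18181621] [ 0.53807747 -0.00799497  0.17129477] [0.5728965  0.02823986 0.18424577] mid [0.55548699 0.01012244 0.17777027]
```

View pics/end.png

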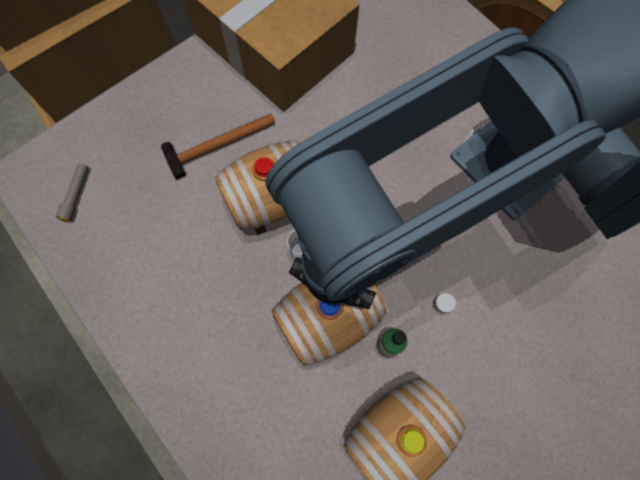

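The bung tops all measure 182 mm, so all three are home. In the picture the casks and the visible bystanders are where they started (red 263,166; blue 330,306; yellow 413,441; bottle 393,342), and the arm is clear.

```bash
python3 -c "
from cell import robot
print(robot.sign_off())"
```

```text
the job is handed in; nothing more can be done
None
```

The red, yellow and blue bungs were pressed home in that order with readings under 10 N, each top measured 182 mm afterwards, nothing was seen to have moved, and the job is handed in (no verdict was returned).

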